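# Lock the drilling jig with its quarter-turn T-head key

### The arm

A 6-joint arm with a two-finger parallel gripper is mounted at the origin on the work surface. World frame = base frame: x ahead of the robot, y to its left, z up, the work surface at z = 0. Lengths are in m, angles in rad, forces in N, time in s.
With the tool pointing down it reaches from about 0.35 to 0.875 m from the base axis. Payload 4.2 kg.
Tool frame: the origin (TCP) lies at the very end of the fingers, on their centre line; the grasp point (between the pads) lies 19 mm behind it; z points along the fingers, y is the line along which they close (so a half turn about z gives the same grasp; the last joint's range is limited). The gripper opens to 87 mm and grips with 3 to 60 N. Pads are 19 mm wide; open, the fingers measure 117 mm over their backs; the gripper's body (75 mm by 190 mm) begins 51 mm behind the grasp point.
Start: joints at [1.508, 0.385, 0.008, 0, -1.194, -0.259], TCP at [0.198, 0.593, 0.223] pointing down, gripper open.
Joint ranges: [-3.14, 3.14], [-1.21, 2.06], [-1.07, 1.41], [-3.16, 2.05], [-2.99, -0.16], [-3.1, 3.1]. Speed limits (rad/s): [2.79, 2.79, 3.14, 3.14, 3.14, 3.14].

### API

Orientations are given as a unit quaternion [x, y, z, w].
In Python, from cell import env, viewer gives the robot as it stands.
- The arm moves only by the tool arm_command, never from a script. Its arguments are lists of equal length, an entry for each row: "xyz": the shift along the world's x, y, z in m, a list of three; "delta_rot": the turn, a rotation vector about the world's x, y, z in degrees, a list of three. A call has 1 to 20 rows; each row shifts and turns the commanded pose from where the row before left it; what a row does not reach is not made up. A row lasts 1/10 s, in which the tool goes at most 50 mm and 8.59 degrees, less where a joint would pass 70% of its speed; a pose out of reach is approached as far as the arm can. A call with a gripper value outside its range is refused whole. "gripper" is the gripper's target within -1 to 1 (fully open at 1, half-way at 0, shut at -1), set as the call begins (left out, the last holds). The fingers move at their own pace and stop on an object; "grip_force" is the grip in N (left out, the last holds). Time passes only in rows, so rows that do not move let the fingers close. It gives the time, the measured TCP pose, the force, the opening and the grip force at its end, in the units of the state.
- env.observe(): the state, without advancing time (a new reading comes with each control period).
- viewer.read_camera(name): name is "side" or "top" or "wrist"; returns (picture, depth): 480x640x3 uint8, red, green, blue; 480x640 float32, m along the optical axis (not along the pixel's ray), 0 where there is no reading.
- viewer.camera_model(name): a dict with "fx", "fy", "cx", "cy" (pixels), "R" (3x3) and "t" (3): a world point X has camera coordinates R X + t. Camera axes: x right, y down, z forward; pixel columns grow to the right and rows downward; lengths in m; the calibration is good to about 2 mm. A picture is of the moment at which its call begins: read the wrist's pose just before it. camera_model takes no time and is no camera call; for the wrist camera it gives the pose at the moment of the call.
- env.close_job(): hands the job in; it is judged then, once.
Trained networks look in the newest picture that a camera, given by its name, has taken for a name from the list of things; names that differ only in an ending like _2 or _b are one class to them, and where a whole thing is asked for, a point or a joint stands for the part that bears it (a point fixed in the world has none). Each returns a list of dicts, best first, with "p" (0 to 1); they miss things now and then, are a little off and sometimes report something else, mostly with a low value. They report only what shows in the picture. A call takes as long as a camera call. They do not tell look-alikes from the thing itself.
- viewer.regions_of(camera, target): "mask" (480x640 bool, what is visible of it) and "extent" ([centre column, centre row, width, height] in pixels, round what is visible of it).
- viewer.landmark_of(camera, target): "location" ([column, row] in pixels: a listed point, or the origin of a listed thing).
The state is a dict: "time_s": time; "qpos": joint angles; "dq": joint speeds; "joint_efforts": joint torques, N m; "tool_pos": TCP position; "orientation": TCP orientation; "ft_force": force on the tool from outside, world axes, zero at the start; "torque": the same for the moment, N m; "grip_width": finger opening in m; "grasp_force": force on a finger pad.
Only numpy, scipy, OpenCV 4.12 (cv2) and the standard library are available. Lean on these libraries where they do the work, as an engineer would, in place of code of your own. Each camera call takes 0.05 s, during which the arm holds its last target. There are 200 camera calls.

### The job

Lock the drilling jig: lift the orange-handled T-head key straight up out of the key rack, put its head lengthwise through the middle of the slot in the jig's aluminium plate until the collar sits on the plate, then turn it a quarter turn (either way) so that the handle lies square across the slot, and let go of it. Leave the blue and black keys standing in the rack.

Things in the scene. Friction and masses are not known exactly. Their poses are not given: they have to be found in the camera images.
- key_orange: Orange-handled T-head key, 140 g, upright. Origin: on its axis, at the underside of its steel collar (48 dia x 6 mm); z up, x along handle and T head. Bar handle 46 long (x), 18 thick (y), from 6 to 52 mm above origin. Below: shank 12 dia x 20 mm, then T head 50 (x) x 12 (y) x 12 mm, its underside 32 mm below origin. Starts hanging by its collar in the wooden rack, head through a slot in the rack.
- slot (a point): Centre of the slot's mouth in the top of the fixed jig's aluminium plate, 60 mm above the bench; z up, x along the slot, y across. Slot 64 (x) x 26 mm (y), through the 15 mm plate; free below, so the head can turn there, 5 mm under the plate when the collar is down. Jig top 250 (x) x 200 mm (y), flat but for a fence 30 mm high, 101 mm from the slot centre towards +x.
- key_blue: T-head key like the orange one, but with a blue handle; to stay in the rack. Same size, origin and axes. The rack top is 50 mm above the bench, 12 mm thick, its three slots 56 x 18 mm (3 mm play), 75 mm apart in a row; the keys stand in any order, handles in line with the row.
- key_black: T-head key like the orange one, but with a black handle; to stay in the rack. Same size, origin and axes.
There are look-alikes about, which are no part of the job. What is shaped like the key_orange but pink is not meant.

How it is judged:
On the way:
1. the orange key's head goes down into the slot lengthwise (collar within 12 mm of the plate, head along the slot) (z of key_orange in the frame of slot between -0.005 and 0.012 m and horizontal distance between key_orange and slot below 0.014 m and angle between the x axis of key_orange and the x axis of slot, either way round below 0.4 rad), for 0.05 s.
At the end, for the whole second after the job is handed in: The orange key stands at rest and upright (within 7 degrees) in the jig's slot, collar down on the plate (within 4 mm), its axis within 14 mm of the slot's centre, and handle and head square across the slot (within 15 degrees) (z of key_orange in the frame of slot between -0.004 and 0.004 m and horizontal distance between key_orange and slot below 0.014 m and angle between the x axis of key_orange and the y axis of slot, either way round below 0.26 rad and angle between key_orange's own z axis and vertical below 0.12 rad and linear speed of key_orange below 0.02 m/s); the robot touches nothing.
It fails at once if the blue key is moved by more than 20 mm from its place in the rack (distance of key_blue from where it was at the start of the episode above 0.02 m).
It fails at once if the black key is moved by more than 20 mm from its place in the rack (distance of key_black from where it was at the start of the episode above 0.02 m).
It also fails if it takes over 42 s, if anything falls off the work surface, if the arm or the gripper's body presses on something with over 40 N, if the wrist force passes 120 N, or if a joint passes its speed limit or range.

## Working session

There is one attempt and no reset: what is moved stays moved. The work goes in short steps, Python scripts to look and compute and a tool call to move; the robot and the scene stay as the last step left them, time stands still between calls to the robot, and variables do not carry over. Pictures are saved under pics/ and viewed, at most 10 in all, crops included, and the job is handed in when it is done.

Besides the shell and the picture viewer there is one more tool, called after "Call:" as a command line: name --argument value ..., lists and objects as JSON in quotes. arm_command: Moves the arm, as the interface text tells. Its arguments: {"type":"object","properties":{"xyz":{"type":"array"},"delta_rot":{"type":"array"},"gripper":{"type":"number"},"grip_force":{"type":"number"}},"required":["xyz","delta_rot"]}

```bash
mkdir -p pics; cat > h.py <<'E'
import numpy as np, cv2
from cell import env, viewer
def pt(cam,uv,z=None,d=None):
    m=viewer.camera_model(cam) if isinstance(cam,str) else cam
    R=np.array(m["R"]);t=np.array(m["t"])
    r=np.array([(uv[0]-m["cx"])/m["fx"],(uv[1]-m["cy"])/m["fy"],1.])
    c=-R.T@t; w=R.T@r
    s=d if d is not None else (z-c[2])/w[2]
    return c+s*w
E
python3 - <<'E'
from h import *
s=env.observe();print(s)
ims=[]
for c in("top","side"):
    im,d=viewer.read_camera(c);np.savez(f"{c}.npz",im=im,d=d)
    cv2.imwrite(f"pics/{c}0.png",im[:,:,::-1])
    for k in("key_orange","slot","key_blue","key_black"):
        for r in viewer.landmark_of(c,k)[:5]:
            u=np.array(r["location"]);i=np.clip(u.round().astype(int),0,[639,479])
            print(c,k,round(r["p"],2),u.round(1),pt(c,u,d=d[i[1],i[0]]).round(3),pt(c,u,z=.06 if k=="slot" else .05).round(3))
E
```

```text
{'time_s': 0.0, 'qpos': array([ 1.50761127e+00,  3.85545038e-01,  6.65423476e-03, -5.25510726e-04,
       -1.19399637e+00, -2.58581768e-01]), 'dq': array([ 0.00027473,  0.00046872,  0.00225612,  0.00139047,  0.00134677,
       -0.00031907]), 'joint_efforts': array([-5.00939477e-04, -3.90659595e+01,  1.87407517e+01,  4.22008708e+00,
        1.09903776e-02, -1.96154310e-04]), 'tool_pos': array([0.19744799, 0.59236552, 0.22147374]), 'orientation': array([ 9.87070053e-01, -1.60285864e-01, -1.41082908e-04,  1.06425782e-03]), 'ft_force': array([-0.939258  , -0.36987612, -0.51289305]), 'torque': array([ 0.03844436, -0.02139009,  0.04033597]), 'grasp_force': 0.0, 'grip_width': 0.08696817023054934}
top key_orange 0.88 [319.4 222.6] [ 0.607 -0.07   0.082] [ 0.615 -0.07   0.05 ]
top key_orange 0.86 [373.  202.9] [ 0.641 -0.17   0.085] [ 0.651 -0.174  0.05 ]
top key_orange 0.69 [376.5 323.6] [ 0.42  -0.166  0.083] [ 0.422 -0.169  0.05 ]
top slot 0.6 [170.3 281.9] [ 0.518  0.224 -0.003] [0.509 0.207 0.06 ]
top key_blue 0.63 [461.8 253.6] [ 0.54  -0.325  0.091] [ 0.548 -0.335  0.05 ]
top key_black 0.68 [421.5 253.7] [ 0.541 -0.251  0.099] [ 0.55 -0.26  0.05]
side key_orange 0.92 [261.6 292.6] [ 0.431 -0.176  0.037] [ 0.432 -0.187  0.05 ]
side key_orange 0.9 [383.4 278.1] [ 0.646 -0.179  0.052] [ 0.646 -0.177  0.05 ]
side key_orange 0.81 [327.7 289.3] [ 0.544 -0.208  0.07 ] [ 0.546 -0.192  0.05 ]
side key_orange 0.61 [355.  245.4] [ 0.611 -0.08   0.039] [ 0.609 -0.091  0.05 ]
side slot 0.9 [290.1 156.4] [0.501 0.215 0.055] [0.501 0.208 0.06 ]
side slot 0.44 [332.2 321.1] [ 0.543 -0.283  0.086] [ 0.545 -0.265  0.06 ]
side key_blue 0.62 [340.7 363.9] [ 0.546 -0.358  0.09 ] [ 0.55  -0.335  0.05 ]
side key_black 0.56 [330.7 320.9] [ 0.54  -0.283  0.088] [ 0.544 -0.257  0.05 ]
```

View pics/top0.png

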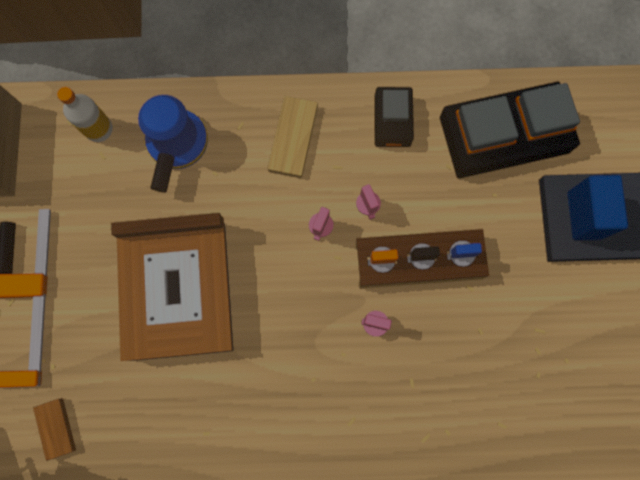

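View pics/side0.png

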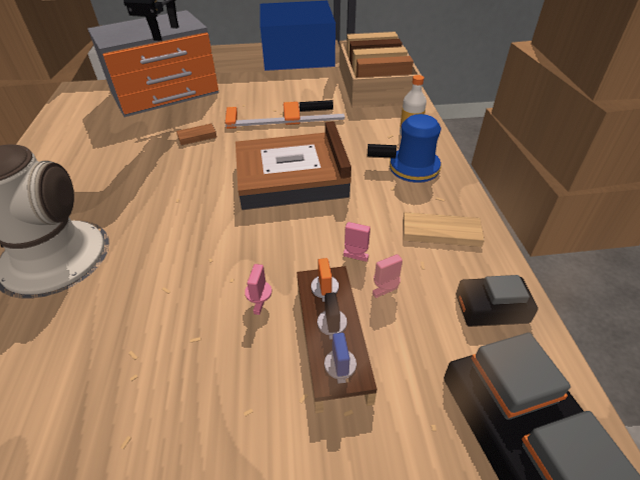

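Candidates in the top picture: the orange-handled key in the rack at (384,257), and pink look-alikes at (320,222), (370,203) and (376,323). The key at (384,257) is the one meant: it is orange and hangs in the rack beside the black and blue keys. The slot is at (172,287), running along world x, with the fence on the +x side. Next I measure and confirm the key in a crop.

```bash
cat > m.py <<'E'
from h import *
from scipy.optimize import least_squares
D={c:np.load(c+".npz") for c in("top","side")}
def hsv(c): return cv2.cvtColor(D[c]["im"],cv2.COLOR_RGB2HSV)
def win(mask,b):
    o=np.zeros(mask.shape,np.uint8);o[b[1]:b[3],b[0]:b[2]]=mask[b[1]:b[3],b[0]:b[2]];return o
# depth points of handles / plate from both cameras
def cloud(c,mask):
    v,u=np.nonzero(mask);m=viewer.camera_model(c);d=D[c]["d"][v,u];ok=d>0
    r=np.c_[(u-m["cx"])/m["fx"],(v-m["cy"])/m["fy"],np.ones(len(u))]*d[:,None]
    return ((r-np.array(m["t"]))@np.array(m["R"]))[ok]
for c,b in(("top",(365,245,402,266)),("side",(310,250,340,300))):
    H=hsv(c);mk=win(cv2.inRange(H,(4,190,110),(16,255,255)),b);P=cloud(c,mk)
    rect=cv2.minAreaRect(np.argwhere(mk)[:,::-1].astype(np.float32))
    print(c,"orange n",len(P),"med",np.median(P,0).round(4),"min",P.min(0).round(3),"max",P.max(0).round(3),rect)
for c,b in(("top",(150,260,196,316)),("side",(272,148,308,168))):
    g=D[c]["im"].max(2);
    mk=win(((g<75) if c=="top" else (g<140))*255,b).astype(np.uint8)
    n,l,st,ce=cv2.connectedComponentsWithStats(mk)
    for i in range(1,n):
        if st[i,4]>60:
            r=cv2.minAreaRect(np.argwhere(l==i)[:,::-1].astype(np.float32))
            box=np.array([pt(c,x,z=.06) for x in cv2.boxPoints(r)])
            print(c,"slot",st[i],box[:,:2].round(4).tolist(),box.mean(0).round(4))
b=D["top"]["im"];pl=cloud("top",win((b.min(2)>120)*255,(145,245,205,330)));print("plate z",np.median(pl,0).round(4))
a=cv2.resize(D["top"]["im"][215:300,345:500],None,fx=4,fy=4,interpolation=3)
e=cv2.resize(D["side"]["im"][230:330,210:420],(620,240*620//500),interpolation=3)
cv2.imwrite("pics/crop.png",np.vstack([a[:,:620],e])[:,:,::-1])
E
python3 m.py
```

```text
top orange n 79 med [ 0.5345 -0.185   0.1008] min [ 0.532 -0.207  0.091] max [ 0.55  -0.161  0.106] ((384.0533142089844, 254.7462158203125), (10.0458345413208, 26.218914031982422), 85.91438293457031)
side orange n 186 med [ 0.5395 -0.208   0.0874] min [ 0.532 -0.21   0.049] max [ 0.555 -0.149  0.101] ((324.5, 276.5), (35.0, 11.0), 90.0)
top slot [166 271  14  33 406] [[0.5295, 0.216], [0.53, 0.1931], [0.47, 0.1892], [0.4696, 0.2119]] [0.4998 0.2026 0.06  ]
side slot [277 156  27   8 131] [[0.4692, 0.2064], [0.531, 0.2101], [0.5306, 0.1878], [0.4698, 0.1843]] [0.5001 0.1971 0.06  ]
plate z [0.4989 0.2036 0.0598]
```

View pics/crop.png

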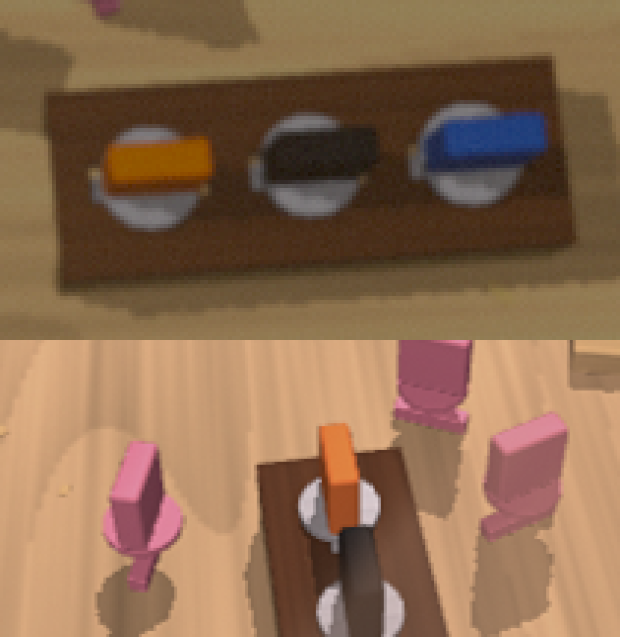

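The crop confirms it: the orange key stands at the left end of the rack (crop 160,165), next to black and blue, and the pink ones are outside the rack. I move above it and look with the wrist camera.

Call:
arm_command --xyz '[[0.0172,-0.0388,0.0015],[0.0172,-0.0388,0.0015],[0.0172,-0.0388,0.0015],[0.0172,-0.0388,0.0015],[0.0172,-0.0388,0.0015],[0.0172,-0.0388,0.0015],[0.0172,-0.0388,0.0015],[0.0172,-0.0388,0.0015],[0.0172,-0.0388,0.0015],[0.0172,-0.0388,0.0015],[0.0172,-0.0388,0.0015],[0.0172,-0.0388,0.0015],[0.0172,-0.0388,0.0015],[0.0172,-0.0388,0.0015],[0.0172,-0.0388,0.0015],[0.0172,-0.0388,0.0015],[0.0172,-0.0388,0.0015],[0.0172,-0.0388,0.0015],[0.0172,-0.0388,0.0015],[0.0172,-0.0388,0.0015]]' --delta_rot '[[0,0,-3.375],[0,0,-3.375],[0,0,-3.375],[0,0,-3.375],[0,0,-3.375],[0,0,-3.375],[0,0,-3.375],[0,0,-3.375],[0,0,-3.375],[0,0,-3.375],[0,0,-3.375],[0,0,-3.375],[0,0,-3.375],[0,0,-3.375],[0,0,-3.375],[0,0,-3.375],[0,0,-3.375],[0,0,-3.375],[0,0,-3.375],[0,0,-3.375]]' --gripper 0.1 --grip_force 25

```text
time_s: 2.5
tool_pos: [0.5421, -0.1849, 0.2528]
orientation: [0.731, -0.683, 0.0, -0.0]
ft_force: [2.2, 1.4, -0.7]
grip_width: 0.0478
grasp_force: 0.0
```

```bash
cat > w.py <<'E'
import sys
from h import *
from scipy.spatial.transform import Rotation as Ro
s=env.observe();M=viewer.camera_model("wrist");im,d=viewer.read_camera("wrist")
x=Ro.from_quat(s["orientation"]).as_matrix();print(s["time_s"],s["tool_pos"].round(4),"psi",np.degrees(np.arctan2(x[1,0],x[0,0])).round(2),"tz",x[:,2].round(4),"w",s["grip_width"],"q",s["qpos"].round(2),"F",s["ft_force"].round(1),s["grasp_force"])
np.savez(f"w{sys.argv[1]}.npz",im=im,d=d);cv2.imwrite(f"pics/w{sys.argv[1]}.png",im[:,:,::-1])
print("cam at",(-np.array(M["R"]).T@M["t"]).round(3))
H=cv2.cvtColor(im,cv2.COLOR_RGB2HSV);mk=cv2.inRange(H,(4,170,90),(18,255,255))
n,l,st,ce=cv2.connectedComponentsWithStats(mk)
for i in range(1,n):
    if st[i,4]>300:
        v,u=np.nonzero(l==i);P=np.array([pt(M,a,d=d[a[1],a[0]]) for a in zip(u,v) if d[a[1],a[0]]>0])
        zt=np.percentile(P[:,2],95);T=P[P[:,2]>zt-.006][:,:2].astype(np.float32)
        print("org",st[i],"ztop",zt.round(4),"top rect",cv2.minAreaRect(T),P.min(0).round(3),P.max(0).round(3))
for k in("key_orange","slot"):
    for r in viewer.landmark_of("wrist",k)[:3]:
        print(k,round(r["p"],2),np.round(r["location"],1),pt(M,r["location"],z=.05 if k!="slot" else .06).round(4))
E
python3 w.py 1
```

```text
2.5 [ 0.5421 -0.1849  0.2528] psi -86.09 tz [ 5.e-04 -0.e+00 -1.e+00] w 0.04775384782161853 q [-0.05  0.28 -0.08 -0.   -1.22  0.11] F [ 2.2  1.4 -0.7] 0.0
cam at [ 0.546 -0.25   0.415]
org [  1   0 107  26 446] ztop 0.0884 top rect ((0.7768192887306213, -0.3468136787414551), (0.08100686967372894, 0.005140258930623531), 13.471010208129883) [ 0.736 -0.364  0.068] [ 0.822 -0.338  0.094]
org [309 195  24  57 464] ztop 0.1034 top rect ((0.5411643981933594, -0.1844528317451477), (0.017484504729509354, 0.045132193714380264), 3.900838613510132) [ 0.528 -0.207 -0.   ] [ 0.553 -0.147  0.105]
key_orange 0.95 [214.8 226.8] [ 0.6522 -0.1663  0.05  ]
key_orange 0.9 [322.7 216.5] [ 0.5399 -0.185   0.05  ]
key_orange 0.9 [424.9 235.2] [ 0.4308 -0.1724  0.05  ]
```

View pics/w1.png

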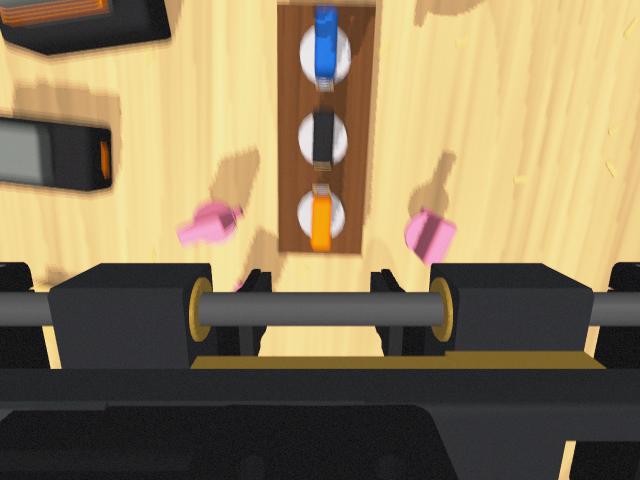

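The wrist view shows the orange handle at (321,222), top centre (0.541,-0.1845) at z≈0.102, yaw matching the tool. Both views agree, so I descend.

Call:
arm_command --xyz '[[-0.001,0,-0.02],[0,0,-0.03],[0,0,-0.03],[0,0,-0.03],[0,0,-0.025],[0,0,-0.02],[0,0,-0.015],[0,0,-0.01],[0,0,-0.005],[0,0,0]]' --delta_rot '[[0,0,0],[0,0,0],[0,0,0],[0,0,0],[0,0,0],[0,0,0],[0,0,0],[0,0,0],[0,0,0],[0,0,0]]'

```text
time_s: 3.65
tool_pos: [0.5405, -0.1827, 0.0674]
orientation: [0.732, -0.681, -0.0, 0.0]
ft_force: [-0.4, -0.2, -0.1]
grip_width: 0.0478
grasp_force: 0.0
```

Call:
arm_command --xyz '[[0,0,0],[0,0,0],[0,0,0],[0,0,0],[0,0,0],[0,0,0]]' --delta_rot '[[0,0,0],[0,0,0],[0,0,0],[0,0,0],[0,0,0],[0,0,0]]' --gripper -1 --grip_force 25

```text
time_s: 4.25
tool_pos: [0.5408, -0.1832, 0.0678]
orientation: [0.732, -0.682, 0.0, -0.0]
ft_force: [-0.1, 1.0, 2.4]
grip_width: 0.0178
grasp_force: 24.7
```

Call:
arm_command --xyz '[[0,0,0.005],[0,0,0.01],[0,0,0.015],[0,0,0.02],[0,0,0.02],[0,0,0.02],[0,0,0.02],[0,0,0]]' --delta_rot '[[0,0,0],[0,0,0],[0,0,0],[0,0,0],[0,0,0],[0,0,0],[0,0,0],[0,0,0]]'

```text
time_s: 5.05
tool_pos: [0.5426, -0.1835, 0.1813]
orientation: [0.732, -0.681, 0.003, -0.002]
ft_force: [0.4, -0.2, -0.5]
grip_width: 0.0181
grasp_force: 24.7
```

Call:
arm_command --xyz '[[-0.002,0.018,0],[-0.002,0.02,0],[-0.002,0.02,0],[-0.002,0.02,0],[-0.002,0.02,0],[-0.002,0.02,0],[-0.002,0.02,0],[-0.002,0.02,0],[-0.002,0.02,0],[-0.002,0.02,0],[-0.002,0.02,0],[-0.002,0.02,0],[-0.002,0.02,0],[-0.002,0.02,0],[-0.002,0.02,0],[-0.003,0.02,0],[-0.003,0.02,0],[-0.002,0.02,0],[-0.002,0.018,0],[-0.001,0.01,0]]' --delta_rot '[[0,0,5],[0,0,5],[0,0,5],[0,0,5],[0,0,5],[0,0,5],[0,0,5],[0,0,5],[0,0,5],[0,0,5],[0,0,5],[0,0,5],[0,0,5],[0,0,5],[0,0,5],[0,0,5],[0,0,5],[0,0,5],[0,0,0],[0,0,0]]'

```text
time_s: 7.05
tool_pos: [0.499, 0.2038, 0.1766]
orientation: [0.999, 0.036, -0.001, 0.0]
ft_force: [-0.0, 0.1, -1.7]
grip_width: 0.018
grasp_force: 24.7
```

```bash
python3 w.py 2; python3 - <<'E'
from h import *
for c in("top","side"):
    im,d=viewer.read_camera(c);np.savez(f"{c}1.npz",im=im,d=d)
    for r in viewer.landmark_of(c,"key_orange")[:4]: print(c,round(r["p"],2),np.round(r["location"],1))
a=np.load("side1.npz")["im"][60:240,180:420]
cv2.imwrite("pics/s1.png",cv2.resize(a,None,fx=3,fy=3)[:,:,::-1])
E
```

```text
7.05 [0.499  0.2038 0.1766] psi 4.11 tz [-1.4e-03 -5.0e-04 -1.0e+00] w 0.0180204505679899 q [ 0.69  0.28 -0.27 -0.   -1.02  0.95] F [-0.   0.1 -1.7] 24.71389423124492
cam at [0.564 0.208 0.339]
org [  185    99   269   164 24970] ztop 0.0617 top rect ((0.5381970405578613, 0.2076624631881714), (0.1252044141292572, 0.19918668270111084), 3.8398547172546387) [0.469 0.105 0.057] [0.607 0.311 0.068]
org [  0 157  40  52 866] ztop 0.0254 top rect ((0.517176628112793, 0.4755139648914337), (0.030297398567199707, 0.044901929795742035), 86.950439453125) [0.495 0.46  0.009] [0.539 0.492 0.027]
org [ 298  239   47   53 2233] ztop 0.2118 top rect ((0.5173224806785583, 0.2047187238931656), (0.012281487695872784, 0.017689058557152748), 3.5363004207611084) [0.507 0.196 0.168] [0.524 0.215 0.213]
org [ 298  326   46   31 1389] ztop 0.2121 top rect ((0.4901750981807709, 0.20352803170681), (0.015977300703525543, 0.01845467835664749), 5.887890338897705) [0.392 0.176 0.06 ] [0.499 0.212 0.213]
org [ 46 339  20  30 326] ztop 0.0245 top rect ((0.42470782995224, 0.3788970112800598), (0.023668624460697174, 0.2493695467710495), 42.73363494873047) [0.331 0.283 0.003] [0.504 0.469 0.248]
key_orange 0.71 [320.8 278. ] [0.4589 0.2008 0.05  ]
slot 0.95 [319.4 232.4] [0.5012 0.205  0.06  ]
slot 0.42 [320.3 276.8] [0.4635 0.2016 0.06  ]
top 0.86 [322.2 222.5]
top 0.6 [375.6 325.2]
top 0.6 [371.1 204.3]
top 0.54 [157.8 277.2]
side 0.98 [284.5 121. ]
side 0.95 [355.  247.2]
side 0.66 [256.7 293.3]
side 0.57 [385.5 278.8]
```

View pics/w2.png

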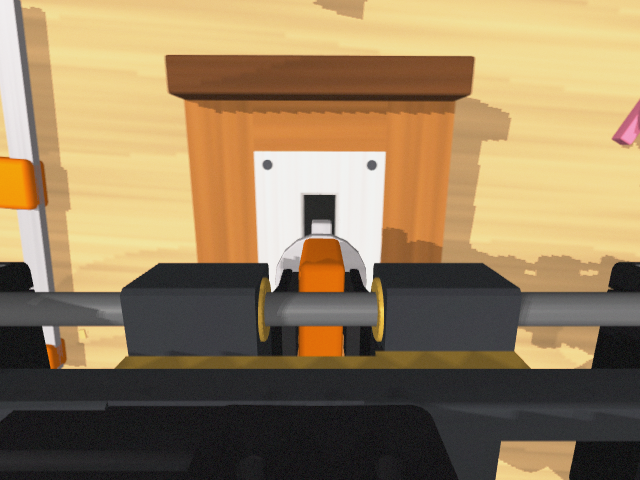

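View pics/s1.png

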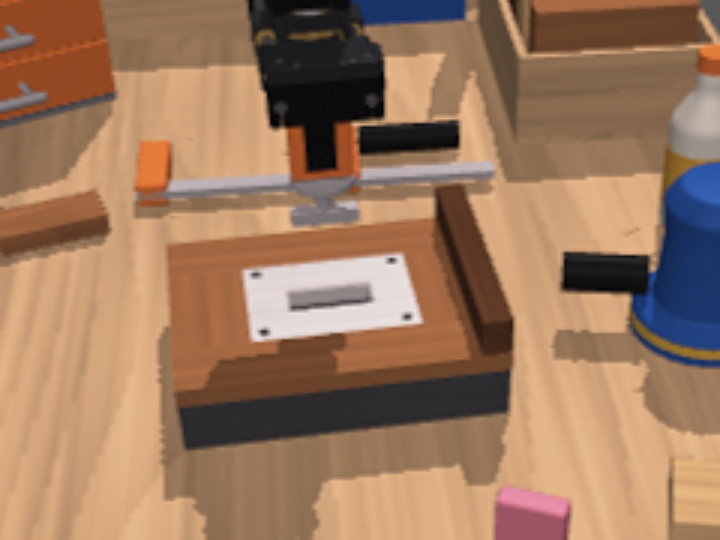

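The wrist view shows the key (handle 298–344, head tip ~321) centred on the slot edges (304–336), and the side view shows it upright over the slot. I check the slot's position numerically in this same view.

```bash
python3 - <<'E'
from h import *
s=env.observe();M=viewer.camera_model("wrist");print(s["tool_pos"].round(4))
D=np.load("w2.npz");im=D["im"];g=im.max(2)
for r in(198,204,210,216):
    c=np.nonzero(g[r,285:355]<110)[0]+285;print(r,c.min(),c.max(),pt(M,((c.min()+c.max())/2,r),z=.06).round(4))
col=g[180:225,312].astype(int);print(col.tolist())
e=180+np.argmax(col<110);print("end",e,pt(M,(320,e-.5),z=.06).round(4), "width",(pt(M,(303.5,200),z=.06)-pt(M,(336.5,200),z=.06)).round(4))
# handle centreline at its top
d=D["d"]
for r in(245,255,265,330,345):
    row=cv2.cvtColor(im,cv2.COLOR_RGB2HSV)[r,285:355];c=np.nonzero((row[:,0]>4)&(row[:,0]<18)&(row[:,1]>170)&(row[:,2]>90))[0]+285
    print(r,c.min(),c.max(),d[r,320],pt(M,((c.min()+c.max())/2,r),z=.2125).round(4))
T=np.load("top1.npz")["im"];g=T.max(2)
E
```

```text
[0.4996 0.2021 0.1774]
198 304 334 [0.5295 0.2055 0.06  ]
204 304 334 [0.5247 0.2052 0.06  ]
210 304 334 [0.52   0.2049 0.06  ]
216 304 334 [0.5151 0.2046 0.06  ]
[242, 242, 242, 241, 242, 242, 242, 242, 242, 241, 242, 241, 233, 217, 196, 43, 43, 43, 44, 43, 42, 46, 48, 44, 44, 45, 44, 41, 39, 44, 43, 45, 45, 46, 40, 43, 42, 40, 43, 63, 112, 147, 152, 178, 216]
end 195 [0.5323 0.2049 0.06  ] width [-0.0018  0.026   0.    ]
245 304 339 0.16303168 [0.5313 0.2039 0.2125]
255 302 341 0.14773662 [0.5274 0.2036 0.2125]
265 300 343 0.13502933 [0.5235 0.2033 0.2125]
330 299 342 0.13976313 [0.4967 0.2019 0.2125]
345 299 342 0.14310554 [0.4901 0.2014 0.2125]
```

Call:
arm_command --xyz '[[0.0005,0.001,-0.015],[0,0,-0.015],[0,0,-0.012],[0,0,-0.01],[0,0,-0.008],[0,0,-0.006],[0,0,-0.005],[0,0,-0.005],[0,0,-0.005],[0,0,-0.005],[0,0,-0.005],[0,0,-0.004],[0,0,-0.002],[0,0,0]]' --delta_rot '[[0,0,0],[0,0,0],[0,0,0],[0,0,0],[0,0,0],[0,0,0],[0,0,0],[0,0,0],[0,0,0],[0,0,0],[0,0,0],[0,0,0],[0,0,0],[0,0,0]]'

```text
time_s: 8.8
tool_pos: [0.5, 0.2038, 0.0802]
orientation: [0.999, 0.035, -0.0, 0.0]
ft_force: [-0.0, -0.4, -1.5]
grip_width: 0.0178
grasp_force: 24.7
```

Call:
arm_command --xyz '[[0,0,-0.001],[0,0,0],[0,0,0],[0,0,0],[0,0,0],[0,0,0],[0,0,0],[0,0,0],[0,0,0],[0,0,0],[0,0,0],[0,0,0],[0,0,0],[0,0,0],[0,0,0],[0,0,0],[0,0,0],[0,0,0],[0,0,0]]' --delta_rot '[[0,0,0],[0,0,-3],[0,0,-6],[0,0,-6],[0,0,-6],[0,0,-6],[0,0,-6],[0,0,-6],[0,0,-6],[0,0,-6],[0,0,-6],[0,0,-6],[0,0,-6],[0,0,-6],[0,0,-6],[0,0,-6],[0,0,-3],[0,0,0],[0,0,0]]'

```text
time_s: 10.7
tool_pos: [0.5002, 0.204, 0.0797]
orientation: [0.732, -0.681, 0.0, -0.0]
ft_force: [-0.8, -0.8, -1.4]
grip_width: 0.018
grasp_force: 24.7
```

Call:
arm_command --xyz '[[0,0,-0.0005],[0,0,-0.0005],[0,0,-0.0005],[0,0,0]]' --delta_rot '[[0,0,0],[0,0,0],[0,0,0],[0,0,0]]'

```text
time_s: 11.1
tool_pos: [0.5001, 0.2039, 0.0779]
orientation: [0.732, -0.682, -0.0, 0.0]
ft_force: [-0.3, -1.0, -1.6]
grip_width: 0.0177
grasp_force: 24.7
```

Call:
arm_command --xyz '[[0,0,-0.0005],[0,0,-0.0005],[0,0,0]]' --delta_rot '[[0,0,0],[0,0,0],[0,0,0]]'

```text
time_s: 11.4
tool_pos: [0.5002, 0.2039, 0.0778]
orientation: [0.732, -0.681, 0.0, -0.0]
ft_force: [-2.6, -0.1, 3.9]
grip_width: 0.0178
grasp_force: 24.7
```

Contact: the collar is down. I open partly so the fingers clear the handle evenly, then go up.

Call:
arm_command --xyz '[[0,0,0],[0,0,0],[0,0,0],[0,0,0],[0,0,0],[0,0,0]]' --delta_rot '[[0,0,0],[0,0,0],[0,0,0],[0,0,0],[0,0,0],[0,0,0]]' --gripper 0.1

```text
time_s: 12.0
tool_pos: [0.5002, 0.2039, 0.077]
orientation: [0.732, -0.682, -0.0, 0.0]
ft_force: [0.5, 0.9, 0.1]
grip_width: 0.0469
grasp_force: 0.0
```

Call:
arm_command --xyz '[[0,0,0.01],[0,0,0.02],[0,0,0.03],[0,0,0.03],[0,0,0.03],[0,0,0.03],[0,0,0.02],[0,0,0],[0,0,0]]' --delta_rot '[[0,0,0],[0,0,0],[0,0,0],[0,0,0],[0,0,0],[0,0,0],[0,0,0],[0,0,0],[0,0,0]]'

```text
time_s: 12.9
tool_pos: [0.4998, 0.2039, 0.2474]
orientation: [0.732, -0.682, -0.0, -0.0]
ft_force: [-0.0, -0.6, 0.5]
grip_width: 0.0475
grasp_force: 0.0
```

```bash
python3 w.py 3; python3 - <<'E'
from h import *
a=np.load("w3.npz")["im"];im,_=viewer.read_camera("side")
b=cv2.resize(im[130:250,220:380],(640,480))
cv2.imwrite("pics/f.png",cv2.resize(np.hstack([a,b]),(800,300))[:,:,::-1])
E
```

```text
12.9 [0.4998 0.2039 0.2474] psi -85.95 tz [ 4.e-04  1.e-03 -1.e+00] w 0.04748825935776812 q [ 0.69  0.22 -0.16 -0.   -1.19 -0.62] F [-0.  -0.6  0.5] 0.0
cam at [0.504 0.138 0.41 ]
org [  213   115   242   177 24614] ztop 0.0618 top rect ((0.4888461232185364, 0.1923569291830063), (0.22664891183376312, 0.1758834421634674), 3.9974262714385986) [0.373 0.097 0.058] [0.607 0.287 0.063]
org [311 197  21  57 402] ztop 0.113 top rect ((0.4995799660682678, 0.20223189890384674), (0.01708998531103134, 0.04456257447600365), 3.727605104446411) [0.49  0.18  0.072] [0.509 0.225 0.114]
key_orange 0.57 [319.8 217.3] [0.5006 0.2041 0.05  ]
```

View pics/f.png

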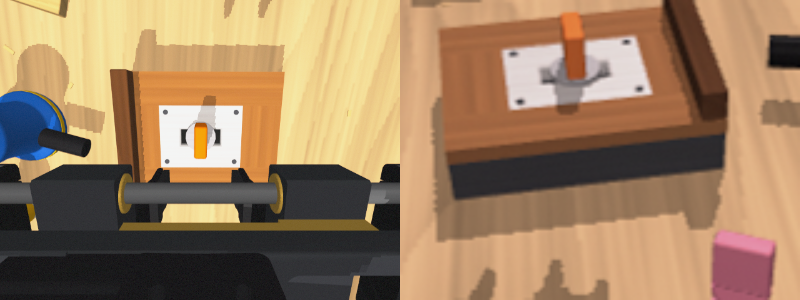

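The key stands upright and centred on the slot (wrist half ~(200,140)), with its handle square across it, top at z≈0.112 and the gripper clear. I hand the job in.

```bash
python3 -c "
from cell import env
print(env.close_job())"
```

```text
the job is handed in; nothing more can be done
None
```

I handed the job in after about 13 s: in the last pictures the orange key stands upright in the jig slot, collar down, handle square across it and the gripper clear. The blue and black keys were not touched, and no verdict came back from the judge.

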